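Show the notched sample slip to the code reader

TASK

Clear the reading spot first: take the jar off the cross under the code reader and stand it in the square marked at the corner of the board, and let go of it. Then take the stone slip with the notched corner out of the rack by its plain end, and show the frosted label at its notched end to the reader: label about 13 cm above the cross, slip lengthwise across the board and level, notch on the upper edge, label face slanting up at about 45 degrees towards the reader, fingers clear of the label. Finish while still holding it there, and leave the plain slip, the stone offcut and the pencil where they lie.

Things in the scene. Friction and masses are not known exactly. Their poses are not given: they have to be found in the camera images.
- slip: notched grey stone slip, 130 x 8 x 40 mm tall, 100 g, standing on edge in either groove of the rack, 28 mm showing, 0.75 mm play each side; lifts straight out. Origin: middle of its lower edge. x lengthwise to the frosted end, z up, y through the thickness; the label is on the -y face. A 12 mm square is cut out of the upper corner at the +x end
- slip_label (a point): centre of the pale frosted label with dark bars (40 x 36 mm) on the slip's -y face: at 32, -4, 20 mm in the slip's frame. Fingers must hold at least 35 mm away from it at the end
- slip_notch (a point): middle of the cut-out corner of the slip: at 59, 0, 34 mm in its frame
- slip_grip (a point): a good place to pinch the slip across its 8 mm thickness, at the plain end: at -35, 0, 28 mm in its frame
- blank: the other slip in the rack: same stone and size (130 x 8 x 40 mm), no notch and no label; not to be disturbed. Origin: middle of its lower edge, x lengthwise, z up
- rack: fixed wooden block 160 (x) x 140 (y) x 30 mm high with two grooves along its x, 12 mm deep (floor 18 mm above the table), 72 mm apart at y = -36 and +36 mm. Origin: centre of its underside. It may stand at any yaw, on the robot's left or right
- board: fixed wooden board 12 mm thick, on the side opposite to the rack. Origin: underside, beneath the cross; it spans x -110 to 200, y -150 to 150 mm. x points away from the robot to the code reader, z up. The reader's 12 mm post stands at x = 192, y = 0, its head, 50 mm wide and 50 mm deep, on top at 250 to 310 mm above the table
- spot (a point): centre of the printed cross (70 mm lines) on the board's top: at 0, 0, 12 mm in the board's frame
- park (a point): centre of the printed square outline (66 mm) at a corner of the board, on its top: at -50, 105, 12 mm in the board's frame
- read_point (a point): where the middle of the label should be held: above the cross, at 0, 0, 140 mm in the board's frame (128 mm above the board's top)
- sight (a point): a point in mid-air on the line of sight from the read point to the reader's window: at 100, 0, 210 mm in the board's frame. The window (34 x 22 mm) is at 185, 0, 270 mm and looks down along this line, 35 degrees below level, at the read point
- jar: closed round white jar with a metal cap, 52 mm diameter at its widest, 75 mm tall, about 250 g, standing upright near the cross. Origin: centre of its underside
- offcut: square grey stone offcut 45 x 45 x 12 mm lying on the board near the corner at -x, -y; not to be disturbed. Origin: centre of its underside
- pencil: pencil 160 x 8 x 8 mm lying on the board along its x, on the +y side between the marked square and the reader; not to be disturbed. Origin: under its middle

How it is judged (in metres and radians):
On the way, in this order (a step that is already met when the one before it is completed fails the run):
1. the jar stands upright in the marked square, released, within 18 mm (horizontal distance between jar and park below 0.018 m and angle between jar's own z axis and vertical below 0.15 rad and z of jar in the frame of board between 0.008 and 0.018 m and contact force between jar and the fingers below 0.1 N and linear speed of jar below 0.02 m/s), for 0.2 s.
2. the notched slip is held clear of the rack (height (world z) of slip above 0.05 m and contact force between slip and the fingers above 0.5 N and contact force between slip and board below 0.1 N and contact force between slip and rack below 0.1 N and contact force between slip and jar below 0.1 N), for 0.2 s.
At the end, for the whole second after the job is handed in: Jar upright, let go, within 18 mm of the square. Slip held still, touching nothing else: label within 45 mm of the read point, grip over 35 mm from it, length level (17 deg) and across the board (23 deg), notch edge up, label normal towards the reader, 23 to 61 deg off vertical (all of step 1 and contact force between slip and board below 0.1 N and contact force between slip and rack below 0.1 N and contact force between slip and jar below 0.1 N and contact force between slip and the fingers above 1 N and linear speed of slip below 0.03 m/s and distance between slip_label and read_point below 0.045 m and distance between the grasp point and slip_label above 0.035 m and angle between slip's own y axis and vertical between 2.07 and 2.75 rad and angle between slip's own z axis and vertical below 1.2 rad and y of sight in the frame of slip below -0.055 m and angle between slip's own x axis and vertical between 1.27 and 1.87 rad and angle between the x axis of slip and the y axis of board, either way round below 0.4 rad); the arm keeps its last pose, push and grip.
It fails at once if the blank slip, the offcut or the pencil is moved by more than 30 mm (distance of any of blank, offcut, pencil from where it was at the start of the episode above 0.03 m).
It fails at once if the jar is tipped over (angle between jar's own z axis and vertical above 0.6 rad).
It also fails if it takes over 64 s, if anything falls off the work surface, if the arm or the gripper's body presses on something with over 40 N, if the wrist force passes 120 N, or if a joint passes its speed limit or range.

ROBOT

A 7-joint arm with a two-finger parallel gripper is mounted at the origin on the work surface. World frame = base frame: x ahead of the robot, y to its left, z up, the work surface at z = 0. Lengths are in mm, angles in rad, forces in N, time in s.
With the tool pointing down it reaches from about 425 to 875 mm from the base axis. Payload 8.4 kg.
Tool frame: the origin (TCP) lies midway between the tips of the shut fingers; the grasp point (between the pads) lies ctrl.grip_point_offset behind it (ctrl.grip_point_offset is the distance from the TCP to the grasp point, in mm); z points along the fingers, y is the line along which they close (so a half turn about z gives the same grasp; the last joint's range is limited). The gripper opens to 87 mm and grips with 3 to 60 N. Pads are 19 mm wide; open, the fingers measure 117 mm over their backs; the gripper's body (75 mm by 190 mm) begins 51 mm behind the grasp point.
Start: joints at [1.207, 0.333, 0.04, 1.465, -0.013, 1.343, -0.059], TCP at [170.094, -627.321, 222.546] pointing down, gripper open.
Joint ranges: [-2.58, 2.58], [-0.38, 2.09], [-1.3, 1.39], [0.25, 2.4], [-1.5, 4.64], [0.08, 2.09], [-2.65, 2.65]. Speed limits (rad/s): [2.22, 2.22, 2.79, 2.79, 3.14, 3.14, 3.14].

INTERFACE

Orientations are given as a unit quaternion [x, y, z, w].
In Python, from workcell import sensors, vision, workorder, ctrl gives the robot as it stands.
- The arm moves only by the tool jog_arm, never from a script. Its argument "commands" is a list of rows, each a list of 6 numbers: the shift along the world's x, y, z in m, then the turn, a rotation vector about the world's x, y, z in rad. A call has 1 to 20 rows; each row is the pose to reach, as a shift and turn from the pose commanded when the call began; what a row does not reach only later rows make up. A row lasts 1/10 s, in which the tool goes at most 50 mm and 8.59 degrees, less where a joint would pass 70% of its speed; a pose out of reach is approached as far as the arm can. A call with a gripper value outside its range is refused whole. "hand" is the gripper command: -1 is fully open, 1 is shut, values between are in proportion, set as the call begins (left out, the last holds). The fingers move at their own pace and stop on an object; "force" is the grip in N (left out, the last holds). Time passes only in rows, so rows that repeat a pose let the fingers close. It gives the time, the measured TCP pose, the force, the opening and the grip force at its end, in the units of the state.
- sensors.get_state(): the state, without advancing time (a new reading comes with each control period).
- vision.camera(name): name is "scene" or "top" or "wrist"; returns a dict with "pixels" (420x560x3 uint8, blue, green, red), "mtx" (3x3 intrinsics, pixels), "distortion" ([k1, k2, p1, p2, k3] as OpenCV has them; the pictures are not rectified), "cam_to_world" (4x4, takes a point from camera to world coordinates); the wrist camera has in their place "tool_from_camera" (4x4, takes a point from camera to tool coordinates, whose origin is the TCP and whose axes are the flange's). Camera axes: x right, y down, z forward; pixel columns grow to the right and rows downward; lengths in mm; the calibration is good to about 2 mm. A picture is of the moment at which its call begins: read the wrist's pose just before it. There is no depth.
- workorder.sign_off(): hands the job in; it is judged then, once.
The state is a dict: "t": time; "joint_pos": joint angles; "dq": joint speeds; "tau": joint torques, N m; "eef_pos": TCP position; "orientation": TCP orientation; "wrist_force": force on the tool from outside, world axes, zero at the start; "wrist_torque": the same for the moment, N m; "finger_gap": opening from 0.0 (shut) to 1.0 (fully open); "finger_force": force on a finger pad.
Only numpy, scipy, OpenCV 4.12 (cv2) and the standard library are available. Lean on these libraries where they do the work, as an engineer would, in place of code of your own. Each camera call takes 0.05 s, during which the arm holds its last target. There are 200 camera calls.

## Working session

There is one attempt and no reset: what is moved stays moved. The work goes in short steps, Python scripts to look and compute and a tool call to move; the robot and the scene stay as the last step left them, time stands still between calls to the robot, and variables do not carry over. Pictures are saved under pics/ and viewed, at most 10 in all, crops included, and the job is handed in when it is done.

Besides the shell and the picture viewer there is one more tool, called after "Emit:" as name([rows], argument=value, ...), one row to a line, values as JSON. jog_arm: Moves the arm, as the interface text tells. Its arguments: {"type":"object","properties":{"commands":{"type":"array","items":{"type":"array","items":{"type":"number"}}},"hand":{"type":"number"},"force":{"type":"number"}},"required":["commands"]}

```bash
ls; mkdir -p pics; python3 - <<'E'
from workcell import sensors, vision, ctrl
import cv2,pickle,numpy as np
s=sensors.get_state();print(s); print([a for a in dir(ctrl) if a[0]!='_'],ctrl.grip_point_offset)
d={}
for n in("scene","top","wrist"):
    d[n]=vision.camera(n); cv2.imwrite(f"pics/{n}0.png",d[n]["pixels"])
    print(n,d[n]["mtx"].tolist() if hasattr(d[n]["mtx"],'tolist') else d[n]["mtx"],d[n]["distortion"],d[n].get("cam_to_world",d[n].get("tool_from_camera")))
pickle.dump((s,d),open("d0.pkl","wb"))
E
```

```text
pics
{'t': 0.0, 'joint_pos': array([ 1.20680072,  0.33387724,  0.03988597,  1.46627672, -0.01341876,
        1.34329586, -0.05850913]), 'dq': array([-8.33904227e-04,  2.80763748e-04, -5.44362164e-04,  1.49071589e-03,
        9.61876651e-04,  2.48608923e-05,  1.88828208e-03]), 'tau': array([ 1.49812072e-04, -6.56370735e+01,  1.33550461e+00, -4.03813148e+01,
       -5.96270850e-02,  4.44357970e-02,  1.81773030e-04]), 'eef_pos': array([ 169.96010899, -626.89839122,  221.67853145]), 'orientation': array([ 9.91250676e-01,  1.31990396e-01, -1.50794925e-04, -7.81069416e-04]), 'wrist_force': array([0.37255015, 0.23825857, 0.036853  ]), 'wrist_torque': array([-0.02030698, -0.05916734,  0.00141269]), 'finger_force': 0.0, 'finger_gap': 0.9997009045214063}
['MotionError', 'grip_point_offset'] 18.700000000000003
scene [[471.2781455874892, 0.0, 282.8132552062673], [0.0, 471.2781455874892, 205.11836851112494], [0.0, 0.0, 1.0]] [-0.02900904  0.          0.          0.          0.        ] [[ 4.88007610e-01  6.48382599e-01 -5.84336015e-01  1.16868245e+03]
 [ 8.72818650e-01 -3.57891132e-01  3.31815524
[... 343 characters left out ...]
-03 -9.91635759e-01  1.28900088e-01  4.57032087e+02]
 [-9.99973144e-01 -6.10835161e-03  4.04952828e-03  6.68681985e+00]
 [-3.22828999e-03 -1.28923270e-01 -9.91649317e-01  1.13510038e+03]
 [ 0.00000000e+00  0.00000000e+00  0.00000000e+00  1.00000000e+00]]
wrist [[374.5906509817704, 0.0, 279.3368222737505], [0.0, 374.5906509817704, 208.19590604190753], [0.0, 0.0, 1.0]] [-0.02732231  0.          0.          0.          0.        ] [[ 1.31975104e-04 -9.67390040e-01 -2.53291319e-01  6.80221157e+01]
 [ 9.99999764e-01 -4.32643897e-05  6.86279392e-04 -8.67149398e-01]
 [-6.74858343e-04 -2.53291350e-01  9.67389806e-01 -1.62009571e+02]
 [ 0.00000000e+00  0.00000000e+00  0.00000000e+00  1.00000000e+00]]
```

View pics/top0.png

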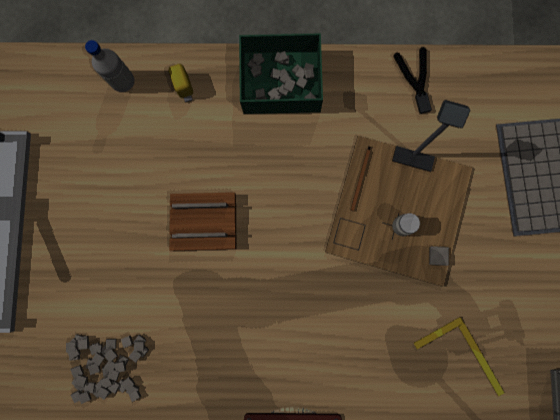

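View pics/scene0.png

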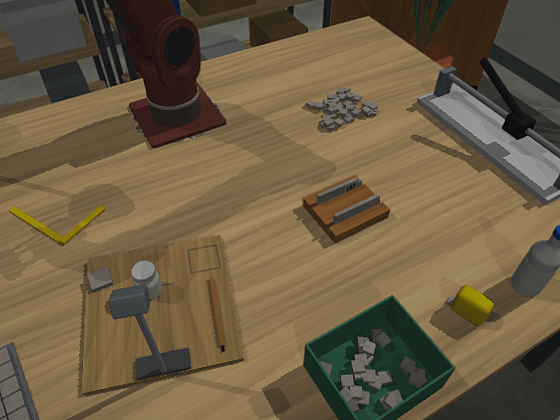

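The top view shows the rack at about (203,221), the board around (403,210), the jar at (407,224), the park square at (349,234), the pencil at (362,178) and the offcut at (439,255). In the scene view, the labelled slip appears to be the one nearer the robot, with its label near (350,186). I'll zoom in on both.

```bash
python3 - <<'E'
import cv2,pickle,numpy as np
s,d=pickle.load(open("d0.pkl","rb"))
T=d["top"]["pixels"];S=d["scene"]["pixels"]
a=cv2.resize(S[165:245,295:395],(400,300),interpolation=cv2.INTER_CUBIC) 
a=cv2.resize(S[165:240,295:395],(400,300),interpolation=cv2.INTER_CUBIC)
b=cv2.resize(T[185:260,160:260],(400,300),interpolation=cv2.INTER_CUBIC)
c=cv2.resize(T[125:290,320:480],(291,300)) ; c=cv2.copyMakeBorder(c,0,0,0,109,cv2.BORDER_CONSTANT)
w=cv2.resize(S[230:395,70:250],(327,300)); w=cv2.copyMakeBorder(w,0,0,0,73,cv2.BORDER_CONSTANT)
o=np.vstack([np.hstack([a,b]),np.hstack([c,w])])
cv2.imwrite("pics/crop1.png",np.clip(o*1.6,0,255).astype(np.uint8))
E
```

```text
(no output)
```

View pics/crop1.png

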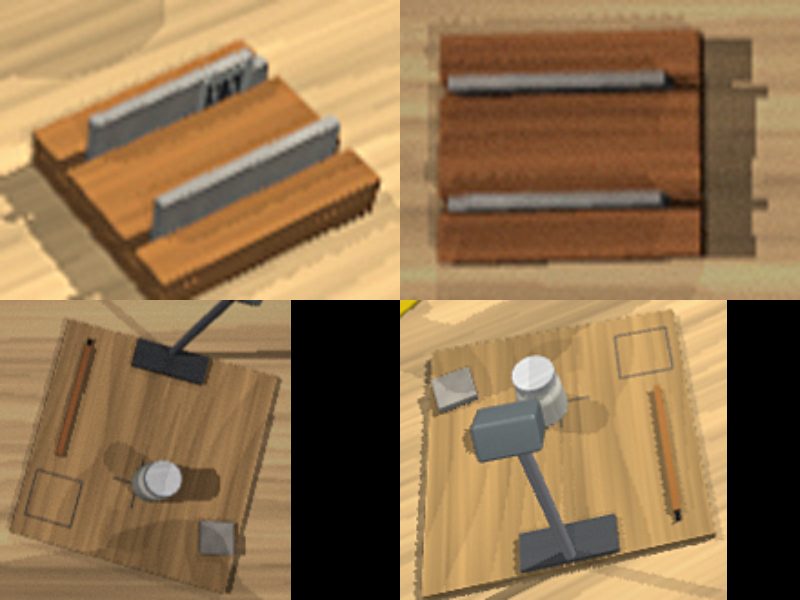

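Top left shows the label facing the far side (+x world), with the frosted, notched end at +y on the slip nearer the robot. So the slip's x axis is about world +y and its plain end is at −y. Next I'll turn the picked pixels into positions.

```bash
cat > h.py <<'E'
import cv2,numpy as np
def rays(c,px,M=None):
    M=np.array(c["cam_to_world"]) if M is None else M
    u=cv2.undistortPoints(np.array(px,float).reshape(-1,1,2),np.array(c["mtx"]),np.array(c["distortion"])).reshape(-1,2)
    d=np.c_[u,np.ones(len(u))]@M[:3,:3].T
    return M[:3,3],d/np.linalg.norm(d,axis=1)[:,None]
def plane(c,px,z,M=None):
    o,d=rays(c,px,M); return o+d*((z-o[2])/d[:,2])[:,None]
def wristM(s,c):
    from scipy.spatial.transform import Rotation as R
    T=np.eye(4);T[:3,:3]=R.from_quat(s["orientation"]).as_matrix();T[:3,3]=s["eef_pos"]
    return T@np.array(c["tool_from_camera"])
def tri(ca,pa,cb,pb):
    (o,d),(p,e)=rays(ca,[pa]),rays(cb,[pb]);d=d[0];e=e[0]
    t=np.linalg.lstsq(np.c_[d,-e],p-o,rcond=None)[0]
    return (o+d*t[0]+p+e*t[1])/2,np.linalg.norm(o+d*t[0]-p-e*t[1])
def rigid(loc,w):  # 2D fit: yaw, origin
    loc=np.array(loc,float);w=np.array(w)[:,:2];a=loc-loc.mean(0);b=w-w.mean(0)
    y=np.arctan2((a[:,0]*b[:,1]-a[:,1]*b[:,0]).sum(),(a*b).sum())
    Rm=np.array([[np.cos(y),-np.sin(y)],[np.sin(y),np.cos(y)]]);o=w.mean(0)-Rm@loc.mean(0)
    return y,o,Rm,np.linalg.norm(loc@Rm.T+o-w,axis=1)
E
python3 - <<'E'
import pickle;from h import *
np.set_printoptions(precision=3,suppress=True)
s,d=pickle.load(open("d0.pkl","rb"));T=d["top"];S=d["scene"]
bc=[(200,150),(200,-150),(-110,-150),(-110,150)]; pk=[(-17,138),(-17,72),(-83,72),(-83,138)]
bw=plane(T,[(356.8,135.4),(474.5,167.9),(446.4,285.6),(325.5,252.6)],12)
pw=plane(T,[(340.3,219),(365.1,224.5),(359,249.2),(334.3,243.2)],12)
ps=plane(S,[(220.2,268),(192.2,273.5),(187.8,250.4),(214.7,244.9)],12)
y,o,R,e=rigid(bc+pk,np.r_[bw,pw]);print("board",y,o,e,"park",R@[-50,105]+o)
print("park scene",ps.mean(0),"top",pw.mean(0))
print("jar cap",tri(T,(409.6,223.5),S,(143.2,268.5)))
rw=plane(T,[(170,192.75),(234.75,192.75),(235.75,248.75),(170,250)],30)
y,o,R,e=rigid([(70,80),(70,-80),(-70,-80),(-70,80)],rw);print("rack",y,o,e);print(rw)
y,o,R,e=rigid([(80,70),(80,-70),(-80,-70),(-80,70)],np.roll(rw,-1,0))
print("slip top ends",plane(T,[(171.75,235.75),(225.7,234.5)],58), "blank",plane(T,[(171.75,205),(225.7,204)],58))
E
```

```text
board -0.2689432372541762 [ 561.406 -253.603] [3.057 5.207 4.336 1.606 2.917 3.097 3.817 1.582] park [ 541.104 -139.092]
park scene [ 545.319 -139.427   12.   ] top [ 541.755 -138.284   12.   ]
jar cap (array([ 561.365, -268.357,   85.381]), np.float64(0.1312296714644173))
rack 0.02631546434001574 [570.282 224.23 ] [1.782 2.012 0.973 1.008]
[[639.567 307.129  30.   ]
 [640.538 146.948  30.   ]
 [502.538 141.452  30.   ]
 [498.484 301.393  30.   ]]
slip top ends [[531.267 291.133  58.   ]
 [535.056 162.715  58.   ]] blank [[605.164 294.1    58.   ]
 [608.384 164.531  58.   ]]
```

The board is at (561,−254) with yaw −0.27. The jar is at (561,−268), the park square at about (543,−139) and the slip around (533,227). I'll move above the jar, with the closing line along the board's x axis.

Emit:
jog_arm([
  [0.391, 0.359, 0, 0, 0, 1.037],
  [0.391, 0.359, 0, 0, 0, 1.037],
  [0.391, 0.359, 0, 0, 0, 1.037],
  [0.391, 0.359, 0, 0, 0, 1.037],
  [0.391, 0.359, 0, 0, 0, 1.037],
  [0.391, 0.359, 0, 0, 0, 1.037],
  [0.391, 0.359, 0, 0, 0, 1.037],
  [0.391, 0.359, 0, 0, 0, 1.037],
  [0.391, 0.359, 0, 0, 0, 1.037],
  [0.391, 0.359, 0, 0, 0, 1.037],
  [0.391, 0.359, 0, 0, 0, 1.037],
  [0.391, 0.359, 0, 0, 0, 1.037],
  [0.391, 0.359, 0, 0, 0, 1.037],
  [0.391, 0.359, 0, 0, 0, 1.037],
], hand=-1)

```text
t: 1.55
eef_pos: [560.1, -269.8, 222.3]
orientation: [0.796, 0.605, -0.001, -0.0]
wrist_force: [-0.5, 0.3, 0.1]
finger_gap: 1.004
finger_force: 0.0
```

```bash
cat > w.py <<'E'
import sys,pickle,cv2
from workcell import sensors,vision
s=sensors.get_state();c=vision.camera("wrist");cv2.imwrite(f"pics/{sys.argv[1]}.png",c["pixels"])
pickle.dump((s,c),open(sys.argv[1]+".pkl","wb"));print(s["t"],s["eef_pos"],s["orientation"],s["joint_pos"].round(2))
E
python3 w.py w1
```

```text
1.55 [ 560.07250287 -269.81181991  222.28415452] [ 7.96128223e-01  6.05127723e-01 -5.37983458e-04 -4.95503142e-05] [ 0.68  0.3  -0.38  1.52  0.11  1.34  0.02]
```

View pics/w1.png

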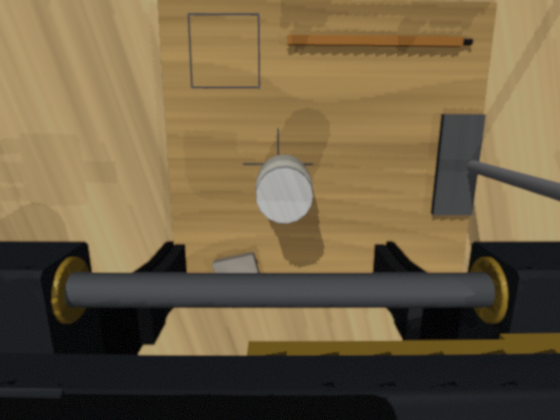

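The wrist view shows the square with corners at (189,14), (259,14), (260,88) and (191,87), the cross at (278,164) and the jar cap centred at (284,194). I'll work out their positions.

```bash
python3 - <<'E'
import pickle;from h import *
np.set_printoptions(precision=2,suppress=True)
s,c=pickle.load(open("w1.pkl","rb"));M=wristM(s,c)
p=plane(c,[(189,14),(259,14),(260,88),(191,87)],12,M);x=plane(c,[(278,164)],12,M)
print("park",p.mean(0),np.linalg.norm(np.diff(p,axis=0),axis=1),"cross",x,"cap",plane(c,[(284,194)],87,M))
v=p.mean(0)-x[0];print(np.linalg.norm(v),"yaw",np.arctan2(v[1],v[0])-np.arctan2(105,-50))
E
```

```text
park [ 542.55 -138.2    12.  ] [63.84 64.7  65.64] cross [[ 562.07 -252.8    12.  ]] cap [[ 563.32 -267.57   87.  ]]
116.25771751284327 yaw -0.27565095436939835
```

Emit:
jog_arm([
  [0.002, 0.002, -0.05, 0, 0, 0],
  [0.002, 0.002, -0.1, 0, 0, 0],
  [0.002, 0.002, -0.14, 0, 0, 0],
  [0.002, 0.002, -0.17, 0, 0, 0],
  [0.002, 0.002, -0.187, 0, 0, 0],
  [0.002, 0.002, -0.187, 0, 0, 0],
  [0.002, 0.002, -0.187, 0, 0, 0],
])

```text
t: 2.3
eef_pos: [563.6, -267.1, 36.8]
orientation: [0.796, 0.606, 0.0, 0.001]
wrist_force: [0.5, -0.4, 0.6]
finger_gap: 1.003
finger_force: 0.0
```

Emit:
jog_arm([
  [0, 0, 0, 0, 0, 0],
  [0, 0, 0, 0, 0, 0],
  [0, 0, 0, 0, 0, 0],
  [0, 0, 0, 0, 0, 0],
  [0, 0, 0, 0, 0, 0],
  [0, 0, 0, 0, 0, 0],
  [0, 0, 0, 0, 0, 0],
  [0, 0, 0, 0, 0, 0],
], hand=1, force=25)

```text
t: 3.1
eef_pos: [563.5, -266.4, 35.8]
orientation: [0.796, 0.606, 0.0, 0.0]
wrist_force: [1.5, -0.2, 1.6]
finger_gap: 0.591
finger_force: 25.0
```

Emit:
jog_arm([
  [0, 0, 0.02, 0, 0, 0],
  [0, 0, 0.03, 0, 0, 0],
  [-0.006, 0.035, 0.03, 0, 0, 0],
  [-0.013, 0.075, 0.03, 0, 0, 0],
  [-0.018, 0.11, 0.03, 0, 0, 0],
  [-0.021, 0.129, 0.03, 0, 0, 0],
  [-0.021, 0.129, 0.03, 0, 0, 0],
  [-0.021, 0.129, 0.03, 0, 0, 0],
  [-0.021, 0.129, 0.02, 0, 0, 0],
  [-0.021, 0.129, 0.01, 0, 0, 0],
  [-0.021, 0.129, 0.004, 0, 0, 0],
  [-0.021, 0.129, 0.001, 0, 0, 0],
  [-0.021, 0.129, 0.001, 0, 0, 0],
  [-0.021, 0.129, 0.001, 0, 0, 0],
  [-0.021, 0.129, 0.001, 0, 0, 0],
])

```text
t: 4.6
eef_pos: [542.2, -137.4, 36.4]
orientation: [0.796, 0.606, 0.0, -0.0]
wrist_force: [-0.4, 0.4, -1.6]
finger_gap: 0.587
finger_force: 25.0
```

Emit:
jog_arm([
  [0, 0, 0, 0, 0, 0],
  [0, 0, 0, 0, 0, 0],
  [0, 0, 0, 0, 0, 0],
  [0, 0, 0, 0, 0, 0],
  [0, 0, 0, 0, 0, 0],
  [0, 0, 0, 0, 0, 0],
  [0, 0, 0, 0, 0, 0],
  [0, 0, 0, 0, 0, 0],
], hand=-0.7)

```text
t: 5.4
eef_pos: [542.1, -137.3, 36.5]
orientation: [0.796, 0.606, -0.0, -0.0]
wrist_force: [-1.1, 1.3, -0.5]
finger_gap: 0.847
finger_force: 0.0
```

Emit:
jog_arm([
  [0, 0, 0.03, 0, 0, 0],
  [0, 0, 0.07, 0, 0, 0],
  [0, 0, 0.12, 0, 0, 0],
  [0, 0, 0.16, 0, 0, 0],
  [0, 0, 0.186, 0, 0, 0],
  [0, 0, 0.186, 0, 0, 0],
  [0, 0, 0.186, 0, 0, 0],
])

```text
t: 6.1
eef_pos: [542.2, -137.4, 222.7]
orientation: [0.796, 0.606, 0.0, 0.0]
wrist_force: [0.2, -0.0, 0.2]
finger_gap: 0.853
finger_force: 0.0
```

```bash
python3 w.py w2
```

```text
6.1 [ 542.18440528 -137.39866713  222.69683599] [7.95570362e-01 6.05861060e-01 1.52104550e-04 3.91442743e-04] [ 0.56  0.18 -0.45  1.67  0.08  1.31 -0.17]
```

View pics/w2.png

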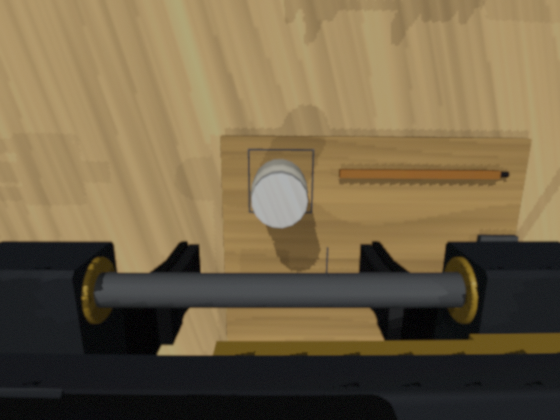

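The jar stands inside the square, with its cap at (279,200) and the square spanning (249–313, 150–213). Next I'll go above the slip's plain end.

Emit:
jog_arm([
  [-0.008, 0.329, 0, 0, 0, 0.297],
  [-0.008, 0.329, 0, 0, 0, 0.297],
  [-0.008, 0.329, 0, 0, 0, 0.297],
  [-0.008, 0.329, 0, 0, 0, 0.297],
  [-0.008, 0.329, 0, 0, 0, 0.297],
  [-0.008, 0.329, 0, 0, 0, 0.297],
  [-0.008, 0.329, 0, 0, 0, 0.297],
  [-0.008, 0.329, 0, 0, 0, 0.297],
  [-0.008, 0.329, 0, 0, 0, 0.297],
  [-0.008, 0.329, 0, 0, 0, 0.297],
], hand=0)

```text
t: 7.15
eef_pos: [534.1, 190.0, 221.5]
orientation: [0.698, 0.716, -0.001, -0.0]
wrist_force: [0.4, -0.2, 0.7]
finger_gap: 0.499
finger_force: 0.0
```

```bash
python3 w.py w3
```

```text
7.15 [534.08047939 190.03546165 221.49729568] [ 6.97735658e-01  7.16354720e-01 -9.05659966e-04 -2.16710663e-04] [ 0.18  0.23 -0.7   1.64  0.15  1.32 -0.52]
```

View pics/w3.png

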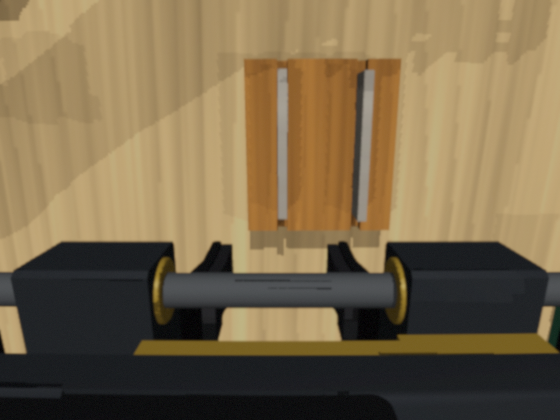

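The near slip's top edge runs from (283,70) to (282,219) in the wrist view, and the blank is at (367,72)–(362,220).

```bash
python3 - <<'E'
import pickle;from h import *
np.set_printoptions(precision=2,suppress=True)
s,c=pickle.load(open("w3.pkl","rb"));M=wristM(s,c)
hsv=cv2.cvtColor(c["pixels"],cv2.COLOR_BGR2HSV);m=(hsv[...,1]<60)&(hsv[...,2]>60)
m[:60]=0;m[228:]=0
r=m.astype(np.uint8);n,l,st,ce=cv2.connectedComponentsWithStats(r)
for i in range(1,n):
    if st[i,4]>300:
        for rows in (slice(90,110),slice(150,170),slice(195,215)):
            yy,xx=np.nonzero(l[rows]==i);px=(xx.mean(),yy.mean()+rows.start);print(px,np.ptp(xx),plane(c,[px],58,M))
        print(st[i])
print(plane(c,[(283,70),(282,219.5)],58,M))
E
```

```text
(np.float64(282.28795811518324), np.float64(99.58638743455498)) 9 [[533.15 267.97  58.  ]]
(np.float64(282.0), np.float64(159.5)) 8 [[534.32 217.8   58.  ]]
(np.float64(282.0449438202247), np.float64(204.4438202247191)) 8 [[535.5  177.53  58.  ]]
[ 278   69   10  150 1361]
(np.float64(364.7248322147651), np.float64(99.49328859060402)) 15 [[602.14 270.    58.  ]]
(np.float64(363.2760180995475), np.float64(159.40271493212668)) 11 [[605.   219.83  58.  ]]
(np.float64(360.8695652173913), np.float64(204.5024154589372)) 11 [[606.18 179.38  58.  ]]
[ 355   70   19  151 1763]
[[533.07 291.45  58.  ]
 [535.86 163.47  58.  ]]
```

Emit:
jog_arm([
  [0.001, 0.002, -0.05, 0, 0, 0],
  [0.001, 0.002, -0.1, 0, 0, 0],
  [0.001, 0.002, -0.14, 0, 0, 0],
  [0.001, 0.002, -0.165, 0, 0, 0],
  [0.001, 0.002, -0.178, 0, 0, 0],
  [0.001, 0.002, -0.187, 0, 0, 0],
  [0.001, 0.002, -0.187, 0, 0, 0],
  [0.001, 0.002, -0.187, 0, 0, 0],
  [0.001, 0.002, -0.187, 0, 0, 0],
])

```text
t: 8.1
eef_pos: [536.0, 194.0, 36.9]
orientation: [0.697, 0.717, 0.001, 0.001]
wrist_force: [-0.6, -0.8, -0.4]
finger_gap: 0.5
finger_force: 0.0
```

Emit:
jog_arm([
  [0, 0, 0, 0, 0, 0],
  [0, 0, 0, 0, 0, 0],
  [0, 0, 0, 0, 0, 0],
  [0, 0, 0, 0, 0, 0],
  [0, 0, 0, 0, 0, 0],
  [0, 0, 0, 0, 0, 0],
  [0, 0, 0, 0, 0, 0],
  [0, 0, 0, 0, 0, 0],
], hand=1, force=40)

```text
t: 8.9
eef_pos: [535.4, 193.6, 35.6]
orientation: [0.697, 0.717, 0.0, 0.0]
wrist_force: [3.0, -0.4, -2.0]
finger_gap: 0.094
finger_force: 39.9
```

Gripped: the opening is about 8 mm. I'll lift it straight out.

Emit:
jog_arm([
  [0, 0, 0.01, 0, 0, 0],
  [0, 0, 0.02, 0, 0, 0],
  [0, 0, 0.03, 0, 0, 0],
  [0, 0, 0.05, 0, 0, 0],
  [0, 0, 0.08, 0, 0, 0],
  [0, 0, 0.12, 0, 0, 0],
  [0, 0, 0.16, 0, 0, 0],
  [0, 0, 0.2, 0, 0, 0],
  [0, 0, 0.2, 0, 0, 0],
  [0, 0, 0.2, 0, 0, 0],
  [0, 0, 0.2, 0, 0, 0],
])

```text
t: 10.0
eef_pos: [534.3, 193.4, 234.5]
orientation: [0.697, 0.717, -0.001, -0.0]
wrist_force: [0.5, -0.0, -1.9]
finger_gap: 0.086
finger_force: 39.9
```

```bash
python3 w.py w4; python3 - <<'E'
from h import *;from scipy.spatial.transform import Rotation as R
from workcell import sensors
s=sensors.get_state();R0=R.from_quat(s["orientation"]);p=s["eef_pos"]
# slip pose assumed upright in the grasp
sx=np.array([-.022,.9998,0]);sl=R.from_matrix(np.c_[sx,np.cross([0,0,1],sx),[0,0,1]])
mid=np.array([534.5,227.5,18])+[0,0,p[2]-35.6]
b=R.from_euler('z',-.272)
read=np.array([562,-253,140.])
for t in (45,40,35):
    tgt=b*R.from_euler('y',-t,degrees=True)*R.from_euler('z',90,degrees=True)
    d=tgt*sl.inv(); lab=mid+sl.apply([32,-4,20])
    newp=read+d.apply(p-lab)
    tool=(d*R0).as_matrix()[:,2]
    print(t,"shift",(newp-p).round(1),"rotvec",d.as_rotvec().round(3),newp.round(1),tool.round(2))
E
```

```text
10.0 [534.30182067 193.35716072 234.51862805] [ 6.97099845e-01  7.16973397e-01 -8.99394055e-04 -3.82291614e-04] [ 0.18  0.23 -0.7   1.62  0.15  1.35 -0.52]
45 shift [   8.2 -509.6  -99.4] rotvec [-0.098 -0.782 -0.279] [ 542.4 -316.3  134.8] [ 0.68 -0.19 -0.71]
40 shift [   7.8 -509.4  -99.3] rotvec [-0.087 -0.695 -0.282] [ 542.  -316.1  134.9] [ 0.62 -0.17 -0.77]
35 shift [   7.3 -509.3  -99. ] rotvec [-0.076 -0.608 -0.285] [ 541.6 -316.   135.2] [ 0.55 -0.15 -0.82]
```

View pics/w4.png

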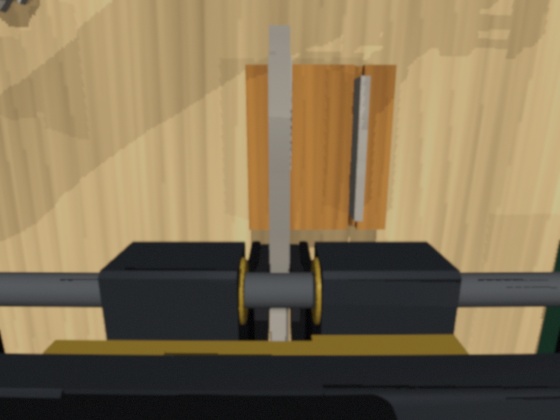

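The slip hangs straight in the fingers, with its top edge along x≈280, and the blank is undisturbed. I'll carry it over high while turning to the reading attitude.

Emit:
jog_arm([
  [0.002, -0.05, 0, -0.01, -0.08, -0.028],
  [0.004, -0.1, 0, -0.02, -0.16, -0.056],
  [0.004, -0.145, 0, -0.029, -0.235, -0.084],
  [0.005, -0.19, 0, -0.039, -0.313, -0.112],
  [0.005, -0.235, 0, -0.049, -0.391, -0.14],
  [0.006, -0.28, 0, -0.059, -0.469, -0.167],
  [0.006, -0.325, 0, -0.068, -0.547, -0.195],
  [0.007, -0.37, 0, -0.078, -0.625, -0.223],
  [0.007, -0.415, 0, -0.088, -0.704, -0.251],
  [0.008, -0.46, 0, -0.098, -0.782, -0.279],
  [0.008, -0.51, 0, -0.098, -0.782, -0.279],
  [0.008, -0.51, 0, -0.098, -0.782, -0.279],
  [0.008, -0.51, 0, -0.098, -0.782, -0.279],
  [0.008, -0.51, 0, -0.098, -0.782, -0.279],
  [0.008, -0.51, 0, -0.098, -0.782, -0.279],
  [0.008, -0.51, 0, -0.098, -0.782, -0.279],
])

```text
t: 11.65
eef_pos: [543.4, -315.0, 235.5]
orientation: [0.734, 0.561, 0.231, 0.305]
wrist_force: [0.1, -0.9, -1.2]
finger_gap: 0.087
finger_force: 39.9
```

```bash
python3 -c "
from workcell import sensors;s=sensors.get_state();print(s['joint_pos'].round(2),s['eef_pos'].round(1));from scipy.spatial.transform import Rotation as R;print(R.from_quat(s['orientation']).as_matrix().round(3))"
```

```text
[ 0.4  -0.16  0.17  2.2  -0.52  0.39  0.73] [ 543.4 -315.   235.5]
[[ 0.263  0.683  0.681]
 [ 0.965 -0.183 -0.189]
 [-0.004  0.707 -0.707]]
```

Emit:
jog_arm([
  [0, 0, -0.02, 0, 0, 0],
  [0, 0, -0.04, 0, 0, 0],
  [0, 0, -0.06, 0, 0, 0],
  [0, 0, -0.08, 0, 0, 0],
  [0, 0, -0.095, 0, 0, 0],
  [0, 0, -0.1, 0, 0, 0],
  [0, 0, -0.1, 0, 0, 0],
  [0, 0, -0.1, 0, 0, 0],
  [0, 0, -0.1, 0, 0, 0],
])

```text
t: 12.55
eef_pos: [543.5, -316.4, 136.4]
orientation: [0.734, 0.561, 0.231, 0.306]
wrist_force: [-0.4, 0.4, -1.2]
finger_gap: 0.086
finger_force: 39.9
```

```bash
python3 - <<'E'
from workcell import sensors,vision
import cv2,numpy as np
s=sensors.get_state();print(s['joint_pos'].round(2),s['eef_pos'].round(1),s['dq'].round(3))
from scipy.spatial.transform import Rotation as R;print(R.from_quat(s['orientation']).as_matrix().round(3))
S=vision.camera("scene")["pixels"];T=vision.camera("top")["pixels"]
cv2.imwrite("pics/S5.png",S);cv2.imwrite("pics/T5.png",T)
a=cv2.resize(S[190:370,60:260],None,fx=2,fy=2,interpolation=2);b=cv2.resize(T[120:300,300:500],None,fx=2,fy=2,interpolation=2)
cv2.imwrite("pics/end.png",np.clip(np.hstack([a,b])*1.5,0,255).astype(np.uint8))
E
```

```text
[ 0.22 -0.01  0.37  2.31 -1.22  0.23  1.44] [ 543.5 -316.4  136.4] [-0.    -0.002  0.004 -0.    -0.008 -0.     0.008]
[[ 0.264  0.682  0.682]
 [ 0.964 -0.184 -0.19 ]
 [-0.004  0.708 -0.706]]
```

View pics/end.png

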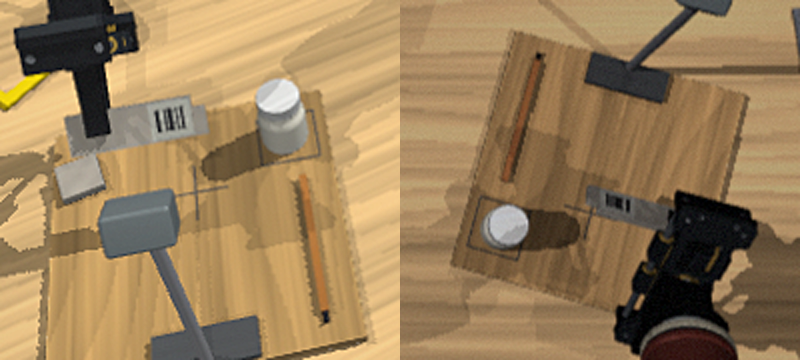

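The label (scene px ~(145,250), top px ~(409,221)) faces up towards the reader, the notch is on the upper edge, and the jar, pencil and offcut are in place. I'll confirm by triangulating.

```bash
python3 - <<'E'
import pickle;from h import *
s,d=pickle.load(open("d0.pkl","rb"))
p,e=tri(d["top"],(409.5,221.5),d["scene"],(145.5,250.5));print(p,e,np.linalg.norm(p-[562,-253,140]))
# slip ends: tilt about the pinch axis (plain-end / notched-end corners of the lower edge)
print(tri(d["top"],(300+187/2,120+212/2),d["scene"],(60+207/2,190+132/2)))
E
```

```text
[ 561.13995432 -253.76300617  136.03616537] 2.3679307191500873 4.1272075198097875
(array([ 555.70436301, -225.77156128,   92.79273768]), np.float64(6.870851411053648))
```

```bash
python3 -c "
from workcell import workorder;print(workorder.sign_off())"
```

```text
the job is handed in; nothing more can be done
None
```

I've handed in the job. The jar stands in the marked square, and the arm is holding the notched slip at the reader with its label about 4 mm from the read point by triangulation; the sign-off gave no verdict.

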